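# Shut the gate of the router-bit bay and drop its latch bar

### The job

The slatted gate of the router-bit bay stands ajar. Lift its latch bar by the lug, swing the gate shut until you feel the bar come up against the catch's back plate, and let the bar down behind the catch's lip, so that the gate stays latched when you let go. Press gently, without forcing the catch, and leave the other things on the bench where they are.

Things in the scene. Friction and masses are not known exactly. Their poses are not given: they have to be found in the camera images.
- gate (a joint): Gate hinge (rad), grows as the gate opens towards the robot; starts at 0.4 to 0.75; stays where left. Shut (bar against the back plate) is not exactly 0: it lies between -0.085 and +0.085 and must be felt. Over the last 10 mm before it a sprung rubber buffer pushes back, up to about 4 N felt at the lug; the back plate beyond is rigid. Unlatched, the gate springs back.
- bar (a joint): Pivot of the latch bar (rad): 0 = down, level, on its rest; grows as the lug end is lifted, at most 0.35; falls back by its weight (2 to 3 N at the lug). Dark steel bar 10 mm thick across the gate's plane, 22 mm high, 255 mm long, above the gate's top rail; pivot axis level, square to the gate. Its tail reaches past the gate to the catch. It clears the lip above 0.10.
- lug (a point): Centre of the upright flat lug by which the bar is lifted: 10 mm thick across the gate's plane, 34 mm along the bar, its top 25 mm above this point, the bar's top edge 24 mm below. 130 mm along the bar from the pivot, 35 mm above the bar's centre line, 190 mm above the bench with the bar down. Axes of the bar: x square to the gate, towards the bay's inside; y along it towards the hinge.
- bar_pivot (a point): Point on the bar's pivot axis, mid-bar: 155 mm above the bench, 70 mm from the gate's hinge axis. Axes as for lug.
- gate_hinge (a point): Point on the gate's vertical hinge axis, 155 mm above the bench. Axes of the gate: x square to it (towards the bay's inside), y from free end to hinge, z up. The gate is pale slatted wood, 250 mm long from the hinge, 20 mm thick, its top 135 mm above the bench, 0.4 to 0.8 kg.
- bay: Fixed router-bit bay: plywood board 270 x 400 x 12 mm with a low slatted fence (120 mm) and a block of router bits inside. Origin on the bench in mid-gateway; x points through the gateway to the inside (away from the robot), y to the hinge side, z up. Hinge axis at (0, 130 mm); at joint 0 the gate lies along y.
- post: Fixed wooden latch post 45 mm square, 130 mm high, 290 mm from the hinge axis; origin on the bench at its middle, axes as bay. It carries a steel catch, 36 mm wide along y: a tall back plate (to 230 mm above the bench) and before it, on the robot side, a lip: a block 55 mm thick with its top at 163 mm. The slot between is 13 mm wide, so the bar goes down only within 3 mm of the plate.
- catch_mid (a point): Where the middle of the catch's back plate face would be (155 mm above the bench) with the catch in mid setting. The catch is adjustable: its true setting is up to 24 mm off this point either way along x of bay, and is not measured. Catch and buffer together must not be pushed with more than 18 N; 9 to 13 N at the lug is enough to hold the bar on the plate.
- tape: Bystander: roll of tape lying flat, 100 mm across, 24 mm high; origin centre of underside.
- disc: Bystander: dark sanding pad, 124 mm across, 12 mm thick; origin centre of underside.
- can: Bystander: upright can 54 mm across, 150 mm high, beyond the latch post; origin centre of underside.
- mallet: Bystander: hammer 240 mm long lying on the bench; origin centre of underside.

How it is judged:
By the outcome, as a careful person would: the job done as asked, in the order asked, and still so for the second after the job is handed in, with the robot touching nothing.
It also fails if it takes over 64 s, if anything falls off the work surface, if the arm or the gripper's body presses on something with over 40 N, if the wrist force passes 120 N, or if a joint passes its speed limit or range.

### The arm

A 7-joint arm with a two-finger parallel gripper is mounted at the origin on the work surface. World frame = base frame: x ahead of the robot, y to its left, z up, the work surface at z = 0. Lengths are in mm, angles in rad, forces in N, time in s.
With the tool pointing down it reaches from about 425 to 950 mm from the base axis. Payload 4.7 kg.
Tool frame: the origin (TCP) lies at the very end of the fingers, on their centre line; the grasp point (between the pads) lies 19 mm behind it (arm.hold_point_z is the distance from the TCP to the grasp point, in mm); x points along the fingers, y is the direction in which the jaws open and shut, and the axes are right-handed (so a half turn about x gives the same grasp; the last joint's range is limited). The gripper opens to 85 mm and grips with 20 to 120 N. Pads are 22 mm wide; open, the fingers measure 114 mm over their backs; the gripper's body (76 mm by 85 mm) begins 54 mm behind the grasp point. The pads swing forward as they close: fully open they stand 13 mm farther back than shut.
Start: joints at [-1.28, 0.469, -0.049, 1.532, 0.024, 1.141, -0.082], TCP at [212.164, 640.808, 231.335] pointing down, gripper open.
Joint ranges: [-2.59, 2.59], [-0.33, 1.99], [-1.39, 1.29], [0.1, 2.45], [-1.04, 4.18], [0.21, 1.99], [-2.66, 2.66]. Speed limits (rad/s): [2.57, 2.57, 3.14, 3.14, 3.14, 3.14, 3.14].

### API

Orientations are given as a rotation vector (axis times angle).
In Python, from plant import arm gives the robot as it stands. The module is installed in compiled form; this text tells all that it offers. Calls block until the motion is done:
- arm.goto(position, orientation): joint-space move of the TCP to a pose.
- arm.movel(position, speed=150, frame=None, threshold=None): straight line of the TCP; frame=None keeps the orientation; speed is the mean speed in mm/s. With threshold (N) it stops when the force on the tool has changed by that much, and returns True; else False.
- arm.move_j(angles): joint-space move.
- arm.set_gripper(opening, force=None): finger opening in mm; force is the grip in N (None keeps the last); returns when the fingers have stopped.
- arm.hold(seconds).
- arm.inverse_kinematics(position, orientation): joint angles nearest the present ones, or None.
- arm.camera(name): name is "scene" or "side" or "wrist"; returns the picture (480x640x3 uint8, red, green, blue); there is no depth.
- arm.camera_params(name): a dict with "mtx" (3x3 intrinsics, pixels), "distortion" ([k1, k2, p1, p2, k3] as OpenCV has them; the pictures are not rectified), "extrinsics" (4x4, takes a point from world to camera coordinates). Camera axes: x right, y up, looking along -z (the intrinsics and any distortion apply to the point x, -y, -z); pixel columns grow to the right and rows downward; lengths in mm; the calibration is good to about 2 mm. A picture is of the moment at which its call begins: read the wrist's pose just before it. camera_params takes no time and is no camera call; for the wrist camera it gives the pose at the moment of the call.
A pose or a line that the arm cannot do raises arm.IKError and nothing moves.
- arm.hand_in(): hands the job in, once; it reports no verdict.
Trained networks look in the newest picture that a camera, given by its name, has taken for a name from the list of things; names that differ only in an ending like _2 or _b are one class to them, and where a whole thing is asked for, a point or a joint stands for the part that bears it (a point fixed in the world has none). Each returns a list of dicts, best first, with "conf" (0 to 1); they miss things now and then, are a little off and sometimes report something else, mostly with a low value. They report only what shows in the picture. A call takes as long as a camera call.
- arm.find_in(thing, camera): "position" ([x, y, z] in mm, in world coordinates, good to about 4 mm: the middle of the surface that is visible of it).
- arm.masks_of(thing, camera): "region" (480x640 bool, what is visible of it).
Readings, each from a call of its own:
- arm.read_time(): time.
- arm.read_qpos(): joint angles.
- arm.read_joint_velocities(): joint speeds.
- arm.read_joint_efforts(): joint torques, N m.
- arm.read_ee_pos(): TCP position.
- arm.read_orientation(): TCP orientation.
- arm.read_wrist_force(): force on the tool from outside, world axes, zero at the start.
- arm.read_moment(): the same for the moment, N m.
- arm.read_grip_width(): finger opening in mm.
Only numpy, scipy, OpenCV 4.12 (cv2) and the standard library are available. Lean on these libraries where they do the work, as an engineer would, in place of code of your own. Each camera call takes 0.05 s, during which the arm holds its last target.

## Working session

There is one attempt and no reset: what is moved stays moved. The work goes in short steps, each a Python script; the robot and the scene stay as the last script left them, time stands still between calls to the robot, and variables do not carry over. Pictures are saved under pics/ and viewed, and the job is handed in when it is done.

```bash
mkdir -p pics; ls
python3 - <<'E'
from plant import arm
import cv2, numpy as np
print(arm.read_time(), arm.read_ee_pos(), arm.read_orientation(), arm.read_grip_width(), arm.hold_point_z)
for c in ["scene","side","wrist"]:
    im=arm.camera(c); cv2.imwrite(f"pics/{c}0.png",im[:,:,::-1])
    p=arm.camera_params(c); E=np.array(p["extrinsics"]); print(c,"campos",(-E[:3,:3].T@E[:3,3]).round(),p["distortion"])
    for t in ["lug","bar_pivot","gate_hinge","gate","bar","post","bay","can","mallet","tape","disc"]:
        r=arm.find_in(t,c)
        print(t,[(np.round(d["position"]).tolist(),round(d["conf"],2)) for d in r[:2]])
print(arm.read_time())
E
```

```text
pics
0.0 [212.01546421 640.22443701 230.26018687] [ 0.24946925  1.55643244 -0.25250999] 85.72657110635062 18.700000000000003
scene campos [1195.  602.  943.] [0.00176058 0.         0.         0.         0.        ]
lug [([545.0, 59.0, 167.0], 0.73), ([398.0, 337.0, 12.0], 0.5)]
bar_pivot [([543.0, 58.0, 166.0], 0.81)]
gate_hinge [([572.0, 111.0, 120.0], 0.76)]
gate [([567.0, 111.0, 122.0], 0.77), ([774.0, -196.0, 95.0], 0.26)]
bar [([542.0, 58.0, 165.0], 0.58)]
post [([700.0, -50.0, 135.0], 0.63)]
bay [([744.0, 121.0, 47.0], 0.92)]
can [([769.0, -198.0, 98.0], 0.63)]
mallet [([623.0, -273.0, 18.0], 0.77)]
tape [([630.0, 390.0, 26.0], 0.57)]
disc [([401.0, 336.0, 13.0], 0.56)]
side campos [ 127. -603.  938.] [-0.07724533  0.          0.          0.          0.        ]
lug [([520.0, 28.0, 168.0], 0.57)]
bar_pivot []
gate_hinge [([522.0, 38.0, 133.0], 0.62)]
gate [([524.0, 38.0, 135.0], 0.94)]
bar [([521.0, 29.0, 165.0], 0.69)]
post [([668.0, -76.0, 136.0], 0.69)]
bay [([728.0, 95.0, 43.0], 0.8), ([526.0, 35.0, 134.0], 0.54)]
can []
mallet [([638.0, -283.0, 18.0], 0.8), ([520.0, 33.0, 133.0], 0.6)]
tape [([612.0, 392.0, 19.0], 0.92)]
disc [([385.0, 323.0, 10.0], 0.64)]
wrist campos [141. 664. 374.] [0.01981371 0.         0.         0.         0.        ]
lug []
bar_pivot []
gate_hinge []
gate []
bar []
post []
bay []
can []
mallet []
tape [([329.0, 330.0, 8.0], 0.34)]
disc [([328.0, 325.0, 7.0], 0.52)]
1.8
```

View pics/scene0.png

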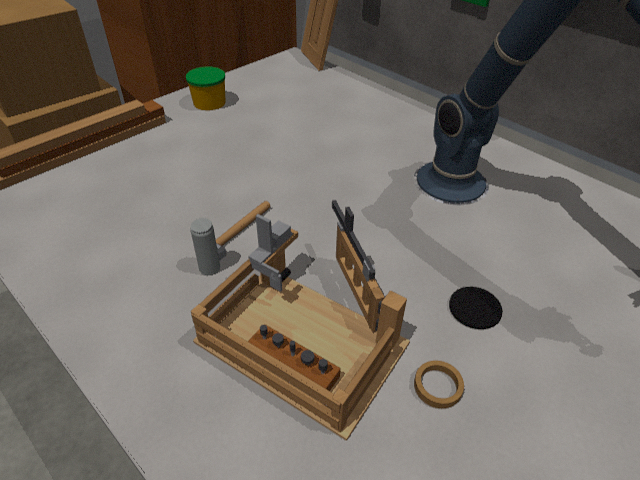

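View pics/side0.png

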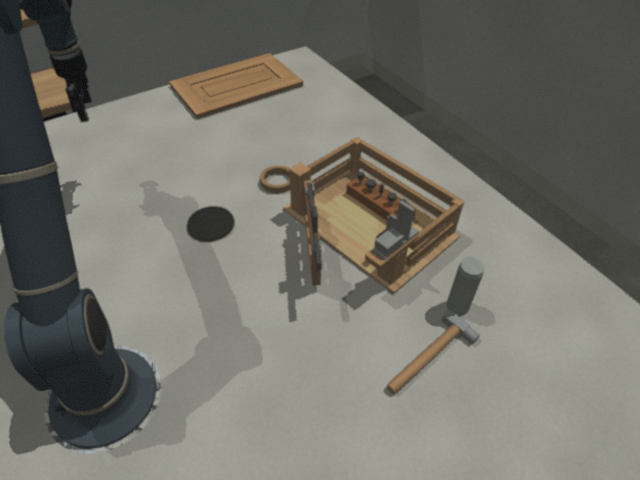

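The scene view shows the gate ajar at about (345,200)–(385,320), the lug at about (349,216), and the post and catch at about (270,255). The side view shows the gate from (310,185) to (315,280), with the catch at about (400,230). I'll zoom in to pick exact pixels.

Run:
```python
import cv2
a=cv2.imread("pics/scene0.png")[190:350,230:430]; cv2.imwrite("pics/s_zoom.png",cv2.resize(a,None,fx=3.75,fy=3.75,interpolation=cv2.INTER_CUBIC)[:600])
a=cv2.imread("pics/side0.png")[130:300,260:480]; cv2.imwrite("pics/d_zoom.png",cv2.resize(a,None,fx=3.5,fy=3.5,interpolation=cv2.INTER_CUBIC)[:600])
```

```text
(no output)
```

View pics/s_zoom.png

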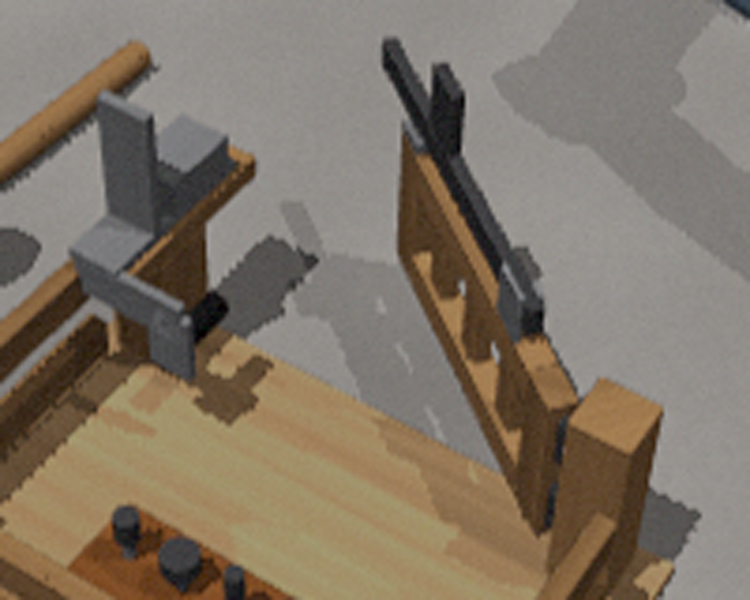

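View pics/d_zoom.png

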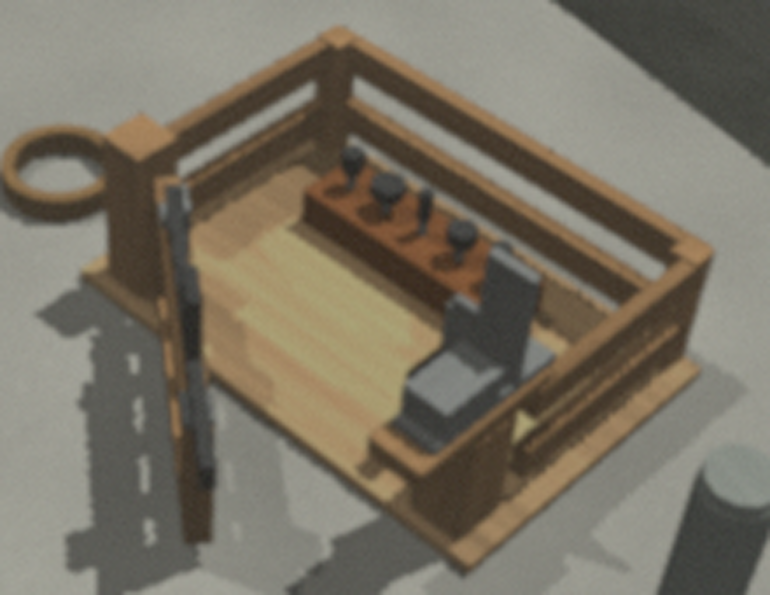

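```bash
cat > h.py <<'E'
import numpy as np, cv2
from scipy.optimize import least_squares
from scipy.spatial.transform import Rotation as R
from plant import arm
def ray(cam,uv,P=None):
    P=P or arm.camera_params(cam); E=np.array(P["extrinsics"]); 
    q=cv2.undistortPoints(np.array([[uv]],float),np.array(P["mtx"]),np.array(P["distortion"])).ravel()
    d=E[:3,:3].T@np.array([q[0],-q[1],-1]); o=-E[:3,:3].T@E[:3,3]; return o,d
def onz(cam,uv,z,P=None):
    o,d=ray(cam,uv,P); return (o+d*(z-o[2])/d[2])
def proj(cam,X,P=None):
    P=P or arm.camera_params(cam); E=np.array(P["extrinsics"]); c=E[:3,:3]@np.array(X,float)+E[:3,3]
    return cv2.projectPoints(np.array([[c[0],-c[1],-c[2]]]),np.zeros(3),np.zeros(3),np.array(P["mtx"]),np.array(P["distortion"]))[0].ravel()
S=lambda u,v:(230+u/3.75,190+v/3.75)
D=lambda u,v:(260+u/3.5,130+v/3.5)
E
python3 - <<'E'
from h import *
print("lug top scene",onz("scene",S(449,82),215),"side", onz("side",D(188,270),215))
print("tail top",onz("scene",S(390,42),166),onz("side",D(208,482),166))
print("gate free end top inner (scene)",onz("scene",S(402,128),135))
print("gate end bottom side mid top",onz("side",D(198,540),135))
print("gate hinge end top", onz("scene",S(552,405),135),onz("scene",S(575,400),135))
a,b=onz("side",D(85,268),12),onz("side",D(465,565),12); print("board edge",a,b,np.arctan2(b[0]-a[0],-(b[1]-a[1])), np.linalg.norm(a-b))
c=onz("side",D(700,368),12); print("board side",c,np.arctan2(c[1]-b[1],c[0]-b[0]))
for n,p in dict(p1=(100,92),p2=(153,118)).items(): print(n,onz("scene",S(*p),230))
for n,p in dict(q1=(490,247),q2=(540,275)).items(): print(n,onz("side",D(*p),230))
for n,p in dict(l1=(405,385),l2=(455,415),l3=(500,365)).items(): print(n,onz("side",D(*p),163))
E
```

```text
lug top scene [535.40683983  47.21943556 215.        ] side [534.85589167  49.19867406 215.        ]
tail top [489.0021207 -44.2669386 166.       ] [477.42554841 -64.45259102 166.        ]
gate free end top inner (scene) [518.48886446  -3.80564703 135.        ]
gate end bottom side mid top [462.84009405 -76.92742932 135.        ]
gate hinge end top [626.04909092 213.96164397 135.        ] [614.11343529 220.62918027 135.        ]
board edge [582.34878813 276.73197488  12.        ] [ 654.14161    -109.69872322   12.        ] 0.18369016823738077 393.0431194003861
board side [917.63304473 -59.78696518  12.        ] 0.1872065303278171
p1 [700.90600897 -75.86317147 230.        ]
p2 [693.83779101 -37.38728728 230.        ]
q1 [693.08659889 -43.91831976 230.        ]
q2 [703.08375742 -79.22905564 230.        ]
l1 [622.70121901 -61.50971548 163.        ]
l2 [633.49829219 -97.53025785 163.        ]
l3 [683.30622072 -79.38981586 163.        ]
```

```bash
cat >> h.py <<'E'
def frame_gate(alpha):  # alpha: world yaw of gate x (normal, to inside)
    return R.from_euler('z',alpha)
def tool(alpha,theta=0,sgn=1):
    # bar frame: x normal, y to hinge, z up ; tool x=down, y=sgn*normal ; lug (at -y) up by theta -> rotate about x by -theta
    B=R.from_euler('z',alpha)*R.from_euler('x',-theta)
    M=np.array([[0,0,-1],[sgn,0,0],[0,-sgn,0]]).T
    M=np.column_stack([[0,0,-1],[sgn,0,0],np.cross([0,0,-1],[sgn,0,0])])
    return B*R.from_matrix(M)
E
python3 - <<'E'
from h import *
a0=-0.463
for sgn in (1,-1):
  for al,pos in ((a0,(535,48,320)),(a0,(535,48,171)),(0.0,(620,30,200)),(0.23,(668,30,200))):
    q=arm.inverse_kinematics(pos,tool(al,0.15,sgn).as_rotvec()); print(sgn,al,None if q is None else np.round(q,2))
print(R.from_rotvec(arm.read_orientation()).as_matrix().round(2))
E
```

```text
1 -0.463 [-0.75  0.24  0.63  1.72 -0.02  1.31 -0.58]
1 -0.463 [-0.69  0.39  0.59  1.9  -0.1   1.   -0.53]
1 0.0 [-0.59  0.45  0.55  1.72 -0.1   1.04 -0.03]
1 0.23 [-0.54  0.51  0.53  1.63 -0.12  1.04  0.22]
-1 -0.463 [-0.34  0.22  0.13  1.7   0.09  1.32  2.44]
-1 -0.463 [-0.26  0.35  0.04  1.88  0.12  1.01  2.38]
-1 0.0 [ 0.57  0.71 -1.18  1.66  0.8   1.36  2.36]
-1 0.23 [-0.86  0.72  1.11  1.65 -0.54  1.13 -2.56]
[[-0.    0.31  0.95]
 [ 0.    0.95 -0.31]
 [-1.    0.   -0.  ]]
```

Run:
```python
from h import *
p=arm.read_ee_pos(); arm.movel([p[0],p[1],340],speed=200)
arm.goto([535,50,330],tool(-0.463).as_rotvec())
P=arm.camera_params("wrist"); im=arm.camera("wrist"); cv2.imwrite("pics/w1.png",im[:,:,::-1])
import pickle; pickle.dump(P,open("P1.pkl","wb"))
print(arm.read_time(),arm.read_ee_pos(), arm.read_wrist_force())
for t in ["lug","bar","bar_pivot"]: print(t,[(np.round(d["position"]).tolist(),round(d["conf"],2)) for d in arm.find_in(t,"wrist")[:2]])
for X in ([535.1,48.2,215],[489,-44,166]): print(proj("wrist",X,P))
```

```text
4.9333 [535.05984895  51.3133668  329.83197769] [ 0.3485637  -0.1413548  -0.23753022]
lug [([550.0, 74.0, 165.0], 0.69)]
bar []
bar_pivot [([548.0, 79.0, 164.0], 0.7)]
[316.6942484  238.31913607]
[316.00860377 339.74242301]
```

View pics/w1.png

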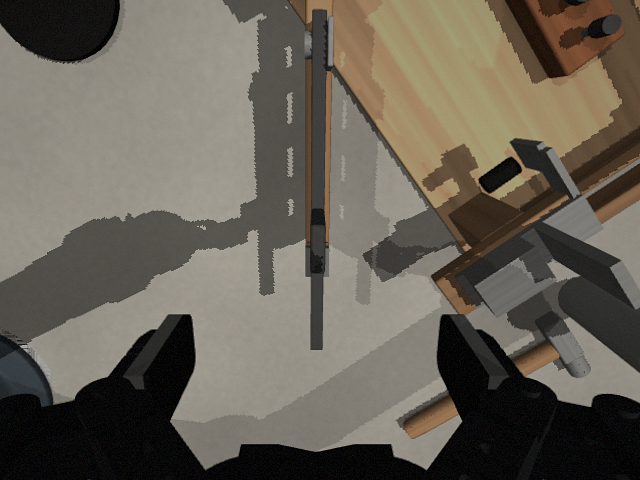

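The wrist view shows the bar running almost vertically from (319,12) to (316,349). The lug is at about (318,210–272), and the catch with its tall back plate is near (590,265).

Run:
```python
import cv2
a=cv2.imread("pics/w1.png")[190:360,260:380]; cv2.imwrite("pics/w1z.png",cv2.resize(a,None,fx=3.5,fy=3.5,interpolation=cv2.INTER_CUBIC))
a=cv2.imread("pics/w1.png")[130:330,420:640]; cv2.imwrite("pics/w1c.png",cv2.resize(a,None,fx=3,fy=3,interpolation=cv2.INTER_CUBIC))
a=cv2.imread("pics/w1.png")[0:100,270:370]; cv2.imwrite("pics/w1h.png",cv2.resize(a,None,fx=4,fy=4,interpolation=cv2.INTER_CUBIC))
```

```text
(no output)
```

View pics/w1z.png

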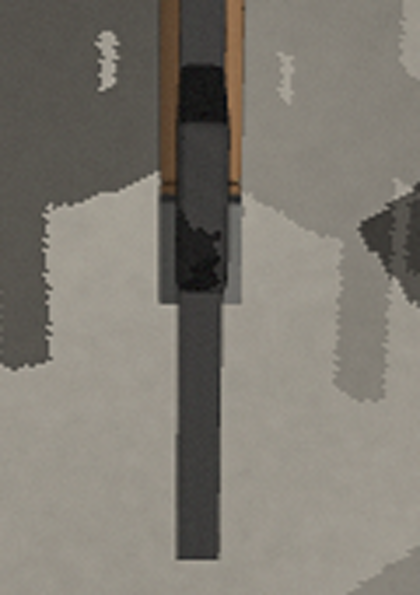

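View pics/w1c.png

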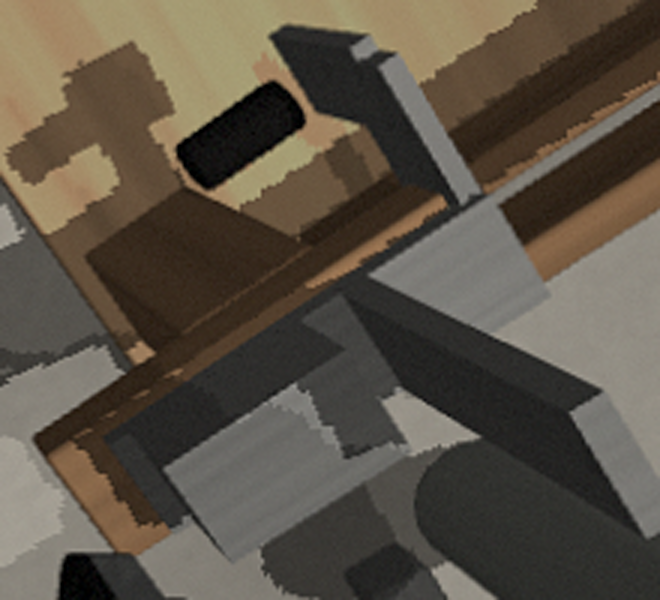

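View pics/w1h.png

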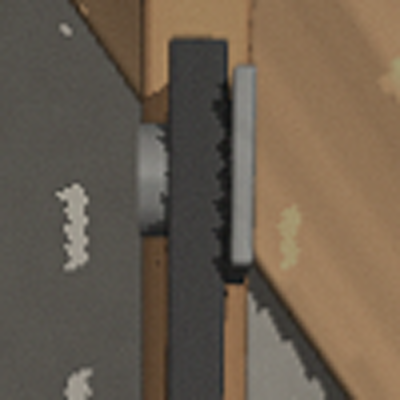

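Run:
```python
from h import *
import pickle; P=pickle.load(open("P1.pkl","rb"))
W=lambda u,v:(260+u/3.5,190+v/3.5); C=lambda u,v:(420+u/3,130+v/3); H=lambda u,v:(270+u/4,v/4)
o=lambda uv,z:onz("wrist",uv,z,P)
L=np.array([o(W(*p),215) for p in ((180,123),(228,123),(226,290),(180,290))]); print(L.round(1)); lug=L.mean(0)
t=o(W(198,557),166); h=o(H(198,40),166)
print("lug",lug,"tail",t,"hend",h,np.linalg.norm(t-h))
g=(h-t)[:2]; g/=np.linalg.norm(g); print("alpha", np.arctan2(-g[0],g[1]), "lug along from tail",(lug-t)[:2]@g,"offset",np.cross(g,(lug-t)[:2]))
hinge=lug[:2]+200*g; print("hinge",hinge)
ey=np.array([-np.sin(.185),np.cos(.185)]);ex=np.array([np.cos(.185),np.sin(.185)])
for p in ((570,408),(650,535),(605,390)):
  x=o(C(*p),230); d=x[:2]-hinge; print("plate",x,d@ex,d@ey)
for p in ((165,468),(232,560),(405,450),(300,390)):
  x=o(C(*p),163); d=x[:2]-hinge; print("lip",x,d@ex,d@ey)
a,b=(o(p,12) for p in ((332,62),(465,249))); print("board",a,b,np.arctan2(b[0]-a[0],a[1]-b[1]))
```

```text
[[536.   57.6 215. ]
 [543.9  53.7 215. ]
 [529.2  24.4 215. ]
 [521.3  28.3 215. ]]
lug [532.58724413  40.99916275 215.        ] tail [485.47889689 -52.16616005 166.        ] hend [599.52810691 173.88277792 166.        ] 253.1903328836174
alpha -0.4672676455252177 lug along from tail 104.3981093668565 offset -0.09226417660937614
hinge [622.67694758 219.55964363]
plate [690.94468625 -43.93102488 230.        ] 18.634640000039386 -271.55214365949325
plate [698.34948009 -79.56875272 230.        ] 19.357643789077827 -307.94384439921146
plate [698.24710286 -43.16277711 230.        ] 25.95376651168215 -272.14025930002776
lip [624.35323065 -58.49031545 163.        ] -49.49864672281055 -273.61373072202207
lip [631.29921606 -92.36502635 163.        ] -48.90232151436783 -308.1881019800149
lip [682.89458821 -81.60777172 163.        ] 3.7913998376014884 -307.1051963097443
lip [663.48940962 -53.1097324  163.        ] -10.04053810453362 -275.5239250490536
board [605.48949776 153.80828539  12.        ] [656.94154061 -95.85607595  12.        ] 0.20323947371053286<stdin>:8: DeprecationWarning: Arrays of 2-dimensional vectors are deprecated. Use arrays of 3-dimensional vectors instead. (deprecated in NumPy 2.0)
```

```bash
cat >> h.py <<'E'
HINGE=np.array([622.7,219.6]); A0=-0.467
def pose(alpha,theta,hinge=None,dz=0,r=(200,)):
    h=HINGE if hinge is None else hinge
    Z=R.from_euler('z',alpha); B=Z*R.from_euler('x',-theta)
    piv=np.array([h[0],h[1],155])+Z.apply([0,-70,0])
    return piv+B.apply([0,-130,35-18.7+dz]), tool(alpha,theta).as_rotvec()
def nf(alpha):
    f=np.array(arm.read_wrist_force()); n=np.array([np.cos(alpha),np.sin(alpha),0]); g=np.array([-n[1],n[0],0])
    return np.round([f@n,f@g,f[2]],2)
E
python3 - <<'E'
from h import *
arm.set_gripper(44,30)
p,o=pose(A0,0); print(p)
arm.goto([p[0],p[1],240],o); print(arm.read_ee_pos(),nf(A0))
print(arm.movel(p,speed=80,threshold=6)); print(arm.read_ee_pos(),nf(A0))
for c in ("scene","wrist"): cv2.imwrite(f"pics/{c}2.png",arm.camera(c)[:,:,::-1])
print(arm.read_time())
E
```

```text
[532.65809069  41.01541341 171.3       ]
[533.10194871  40.97894912 240.48219645] [0.4  0.31 0.25]
False
[533.12304823  40.95859993 171.77704216] [-1.3  -0.15 -0.18]
7.125
```

View pics/wrist2.png

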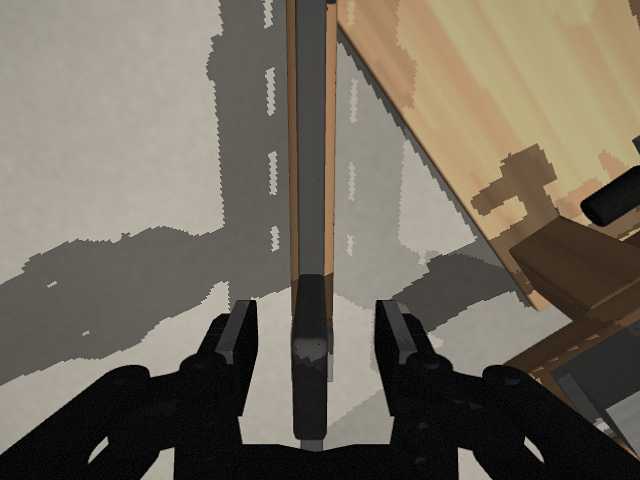

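View pics/scene2.png

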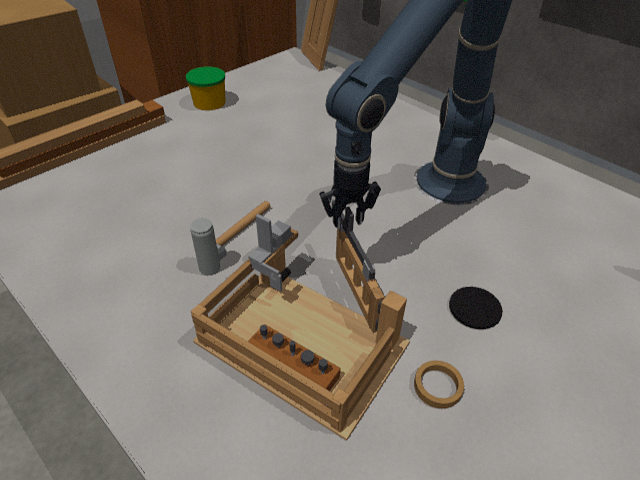

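The lug, at about (310,350), sits centred between the pads at columns 255 and 377. Next I grip and lift.

```bash
python3 - <<'E'
from h import *
arm.set_gripper(5,35); print(arm.read_grip_width(),nf(A0))
for th in (0.05,0.1,0.15,0.2):
    p,o=pose(A0,th); arm.movel(p,speed=40,frame=o); print(th,nf(A0),np.linalg.norm(arm.read_ee_pos()-p))
cv2.imwrite("pics/scene3.png",arm.camera("scene")[:,:,::-1]); cv2.imwrite("pics/side3.png",arm.camera("side")[:,:,::-1])
print(arm.read_time(),arm.read_grip_width())
E
python3 - <<'E'
import cv2
a=cv2.imread("pics/scene3.png")[190:350,230:430]; cv2.imwrite("pics/s3z.png",cv2.resize(a,None,fx=3.5,fy=3.5))
E
```

```text
10.044789845373788 [-1.28  0.53  1.44]
0.05 [-0.83 -0.96  0.92] 0.16080133778810987
0.1 [-1.26 -1.13  0.6 ] 0.273656565228325
0.15 [-0.79 -1.39  0.3 ] 0.3094047936798583
0.2 [-1.35 -1.38  1.45] 0.31793686856200604
8.8917 9.627233451157325
```

View pics/s3z.png

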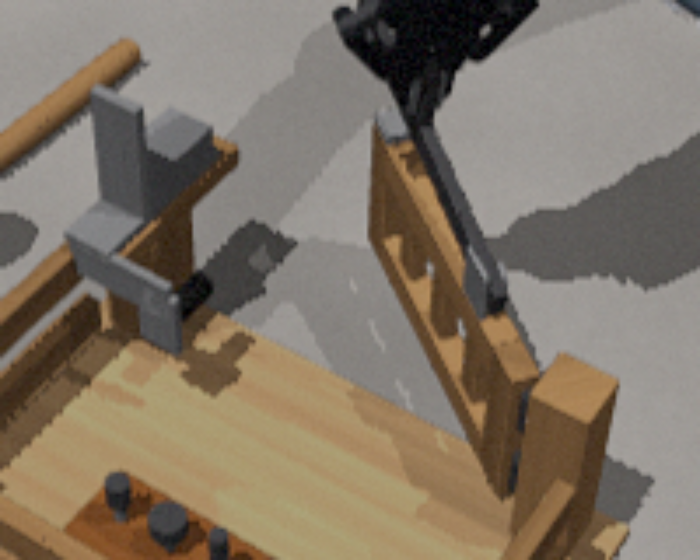

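Run:
```python
from h import *
al=A0
while al<0.12:
    al=min(al+0.05,0.12)
    p,o=pose(al,0.2); s=arm.movel(p,speed=60,frame=o,threshold=7); print(round(al,3),nf(al),s,round(np.linalg.norm(arm.read_ee_pos()-p),2))
    if s: break
print(arm.read_time(),arm.read_grip_width())
for c in ("scene","wrist"): cv2.imwrite(f"pics/{c}4.png",arm.camera(c)[:,:,::-1])
a=cv2.imread("pics/scene4.png")[160:350,230:430]; cv2.imwrite("pics/s4z.png",cv2.resize(a,None,fx=3.,fy=3.))
```

```text
-0.417 [-1.65 -0.1   0.22] False 0.35
-0.367 [-1.48 -1.   -0.17] False 0.36
-0.317 [-1.51  1.2  -0.54] False 0.42
-0.267 [-0.52  0.89 -0.37] False 0.44
-0.217 [-0.09  0.45 -1.14] False 0.45
-0.167 [-0.97  0.69 -0.57] False 0.5
-0.117 [-0.42  1.01 -0.79] False 0.5
-0.067 [-0.72  2.44 -0.98] False 0.51
-0.017 [-0.38  1.95 -1.58] False 0.51
0.033 [-0.79  2.6  -1.27] False 0.56
0.083 [-1.05  3.96 -2.22] False 0.54
0.12 [-1.06  2.79 -1.72] False 0.59
12.55 9.658987916172638
```

View pics/s4z.png

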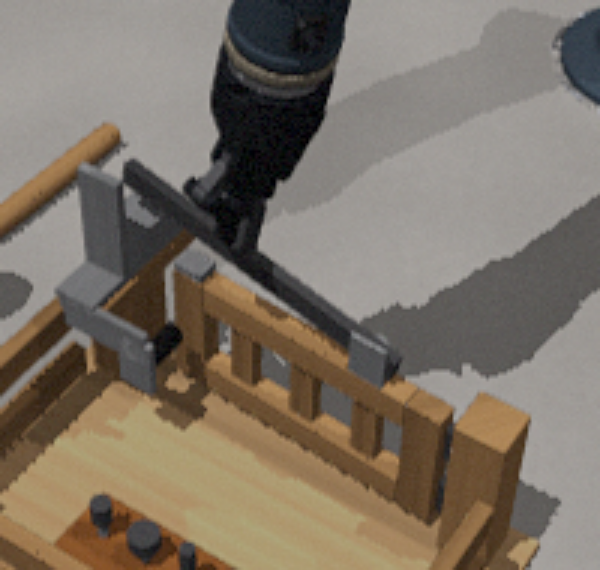

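View pics/wrist4.png

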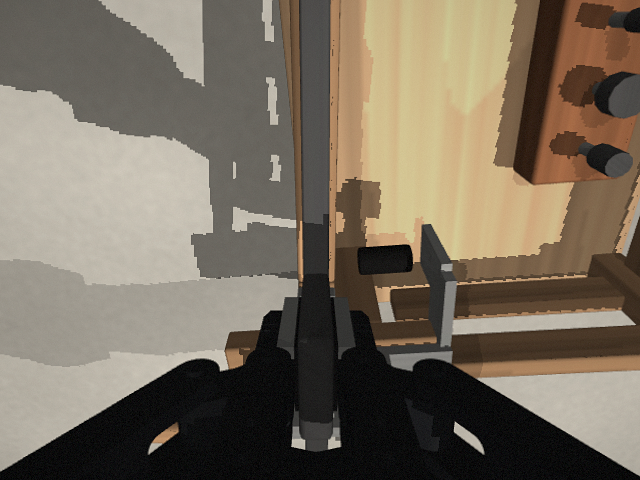

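The bar is lifted with its tail above the lip, just short of the plate, and the black buffer shows at (385,260) in the wrist view. I'll feel forward in small steps.

```bash
cat >> h.py <<'E'
def avg(al,n=6):
    v=[]
    for _ in range(n): arm.hold(0.03); v.append(nf(al))
    return np.mean(v,0)
E
python3 - <<'E'
from h import *
al=0.12; b=avg(al,10); print("base",b,arm.read_time())
while al<0.30:
    al+=0.01 if al<0.165 else 0.004
    p,o=pose(al,0.2); s=arm.movel(p,speed=20,frame=o,threshold=7); f=avg(al,4)-b; print(round(al,4),f.round(2),s,round(np.linalg.norm(arm.read_ee_pos()-p),2))
    if s or f[0]<-5.5: break
print(arm.read_time(),al)
E
```

```text
base [-1.306  4.552 -2.643] 12.9833
0.13 [ 0.66  0.44 -0.43] False 0.44
0.14 [ 0.38  0.17 -0.14] False 0.47
0.15 [ 0.32  0.7  -0.13] False 0.48
0.16 [0.26 0.19 0.43] False 0.49
0.17 [ 0.06  0.5  -0.29] False 0.5
0.174 [ 0.17  0.57 -0.48] False 0.51
0.178 [ 0.16  0.26 -0.46] False 0.53
0.182 [ 0.51  0.32 -0.33] False 0.55
0.186 [ 0.31  0.04 -0.09] False 0.54
0.19 [0.09 0.19 0.17] False 0.51
0.194 [-0.57  0.84 -0.07] False 0.67
0.198 [-0.25  0.38  0.33] False 0.78
0.202 [-0.91  0.67  0.07] False 0.87
0.206 [-1.45  0.74  0.21] False 0.89
0.21 [-1.12  0.5   0.04] False 0.96
0.214 [-1.32  1.03  0.1 ] False 1.06
0.218 [-1.65  0.43  1.07] False 1.13
0.222 [-1.64  1.2   1.04] False 1.18
0.226 [-1.38  1.23  0.69] False 1.23
0.23 [-2.27  0.81  1.13] False 1.31
0.234 [-3.13  1.66  1.59] False 1.78
0.238 [-5.67  2.    2.78] False 2.53
21.4167 0.2380000000000001
```

Run:
```python
from h import *
b=np.array([-1.0,4.8,-2.8]); al=0.238
for _ in range(20):
    f=avg(al,6)-b; print(round(al,4),f.round(2))
    if f[0]<-9.8: break
    al+=0.0025 if f[0]>-8 else 0.0012
    p,o=pose(al,0.2); arm.movel(p,speed=10,frame=o)
# lower, watching
th=0.2
while th>0.06:
    th-=0.02
    p,o=pose(al,th); arm.movel(p,speed=20,frame=o); f=avg(al,3)-b; e=arm.read_ee_pos()-p
    print("th",round(th,3),f.round(2),e.round(2))
    if f[2]>9 or f[0]<-14.5: print("stop");break
    if f[0]<-12: al-=0.0012
    if f[0]>-8.5: al+=0.0015
print(arm.read_time(),al,th)
open("st","w").write(f"{al} {th}")
cv2.imwrite("pics/scene5.png",arm.camera("scene")[:,:,::-1]); cv2.imwrite("pics/w5.png",arm.camera("wrist")[:,:,::-1])
a=cv2.imread("pics/scene5.png")[160:350,230:430]; cv2.imwrite("pics/s5z.png",cv2.resize(a,None,fx=3.,fy=3.))
```

```text
0.238 [-6.32  1.74  3.19]
0.2405 [-7.91  2.23  4.06]
0.243 [-8.66  2.77  4.91]
0.2442 [-9.35  2.76  4.86]
0.2454 [-10.67   2.91   6.07]
th 0.18 [-9.72  1.88  4.04] [-3.8  -0.7  -0.82]
th 0.16 [-9.43  2.    3.83] [-3.88 -0.68 -0.87]
th 0.14 [-9.51  1.72  4.31] [-3.91 -0.68 -0.84]
th 0.12 [-9.8   2.46  4.36] [-3.95 -0.61 -0.84]
th 0.1 [-9.84  2.49  4.61] [-3.96 -0.65 -0.81]
th 0.08 [-9.78  1.92  4.03] [-4.   -0.6  -0.81]
th 0.06 [-10.18   2.27   4.22] [-4.03 -0.58 -0.8 ]
th 0.04 [-10.22   1.96   4.39] [-4.03 -0.56 -0.74]
26.4833 0.2454 0.04000000000000002
```

View pics/s5z.png

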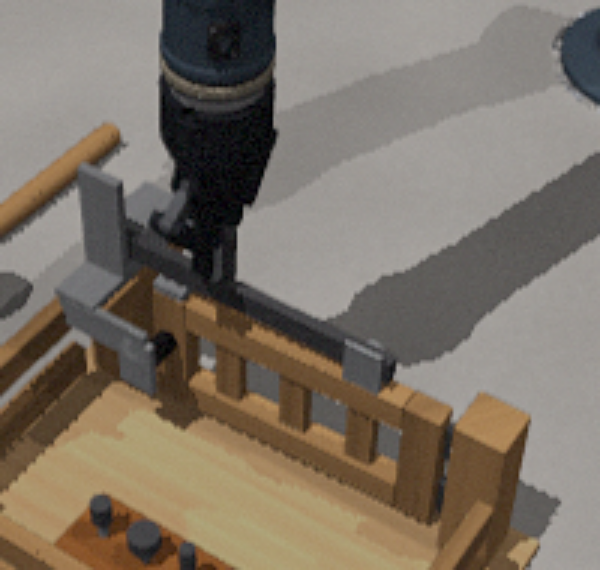

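The bar's tail is now low behind the lip and there was no vertical resistance. I'll finish lowering, relax the push and release.

Run:
```python
from h import *
b=np.array([-1.0,4.8,-2.8]); al=0.2454
for th in (0.02,0.01,0.0,-0.008):
    p,o=pose(al,th); arm.movel(p,speed=15,frame=o); f=avg(al,4)-b
    print("th",th,f.round(2),(arm.read_ee_pos()-p).round(2))
    if f[2]>9: break
# relax push until the bar rests on lip side / low force
while al>0.225:
    al-=0.004; p,o=pose(al,th); arm.movel(p,speed=15,frame=o); f=avg(al,3)-b; print(round(al,4),f.round(2))
    if f[0]>-3.5: break
arm.set_gripper(34); print(arm.read_grip_width(),avg(al,4)-b)
print(arm.read_time()); open("st","w").write(f"{al} {th}")
cv2.imwrite("pics/scene6.png",arm.camera("scene")[:,:,::-1]); cv2.imwrite("pics/w6.png",arm.camera("wrist")[:,:,::-1])
a=cv2.imread("pics/scene6.png")[160:350,230:430]; cv2.imwrite("pics/s6z.png",cv2.resize(a,None,fx=3.,fy=3.))
```

```text
th 0.02 [-9.59  2.19  4.87] [-4.06 -0.56 -0.68]
th 0.01 [-9.67  2.22  5.06] [-4.07 -0.48 -0.54]
th 0.0 [-11.55   4.11   8.68] [-4.13 -0.26  0.19]
th -0.008 [-12.96   5.08  13.53] [-4.26  0.13  1.1 ]
0.2414 [-10.98   4.48  12.23]
0.2374 [-8.99  4.26 10.32]
0.2334 [-6.87  3.76  9.32]
0.2294 [-4.47  2.89  8.31]
0.2254 [-3.5   3.04  7.32]
33.82751451356205 [ 1.3525 -4.76    2.76  ]
30.4333
```

View pics/s6z.png

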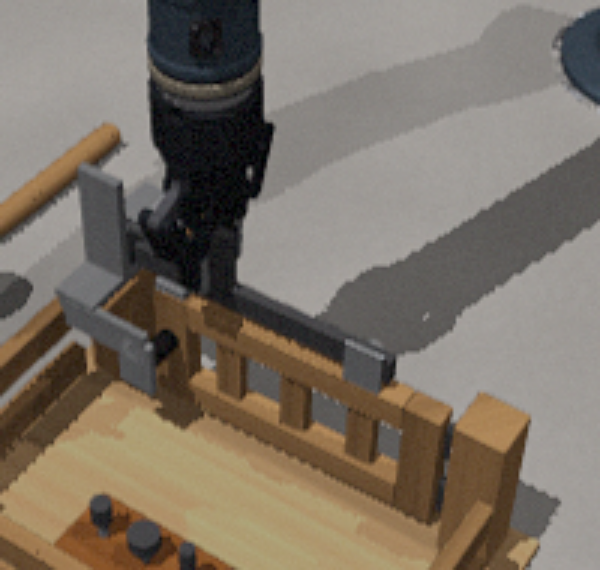

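View pics/w6.png

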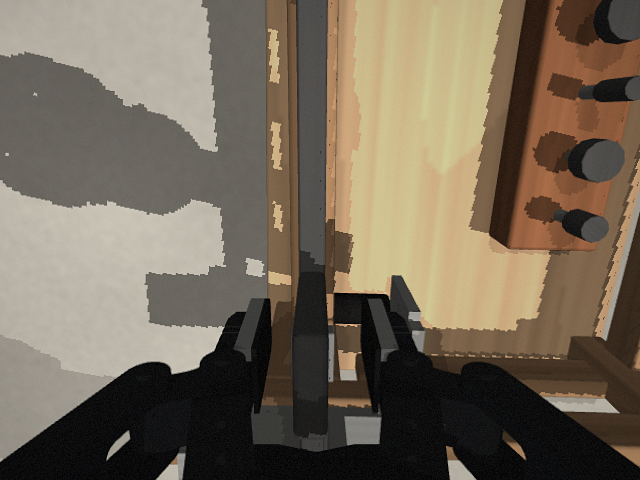

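The lug, at about (310,350), stands free between the open fingers and the bar is level. I'll retreat straight up and check.

Run:
```python
from h import *
p=np.array(arm.read_ee_pos()); 
print(arm.movel([p[0],p[1],330],speed=90,frame=None,threshold=6), arm.read_ee_pos(),avg(.23,4))
cv2.imwrite("pics/w7.png",arm.camera("wrist")[:,:,::-1])
q=np.array([p[0]-180,p[1]+60,360]); arm.movel(q,speed=150); arm.hold(1)
for c in ("scene","side"): cv2.imwrite(f"pics/{c}7.png",arm.camera(c)[:,:,::-1])
a=cv2.imread("pics/scene7.png")[160:350,230:430]; cv2.imwrite("pics/s7z.png",cv2.resize(a,None,fx=3.,fy=3.))
a=cv2.imread("pics/side7.png")[130:300,260:480]; cv2.imwrite("pics/d7z.png",cv2.resize(a,None,fx=3.,fy=3.))
print(arm.read_time())
```

```text
False [667.26267661  24.20449973 329.38986575] [-0.4325  0.175  -0.1675]
35.175
```

View pics/s7z.png

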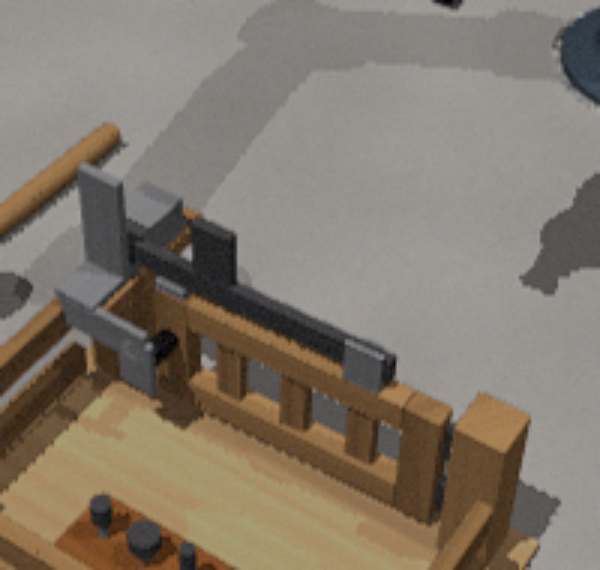

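View pics/d7z.png

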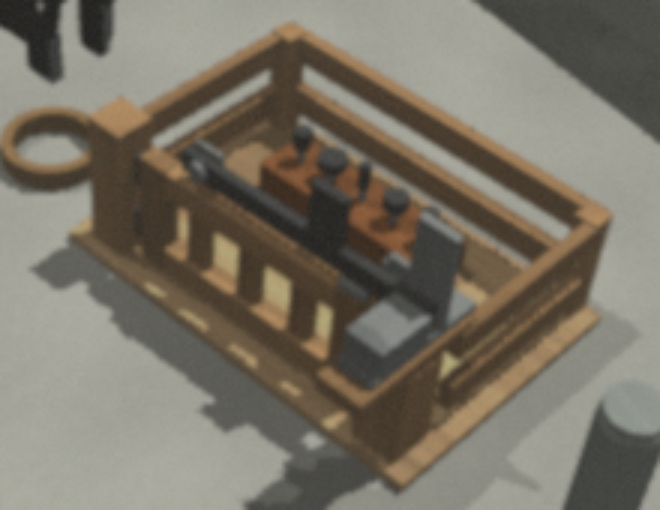

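View pics/w7.png

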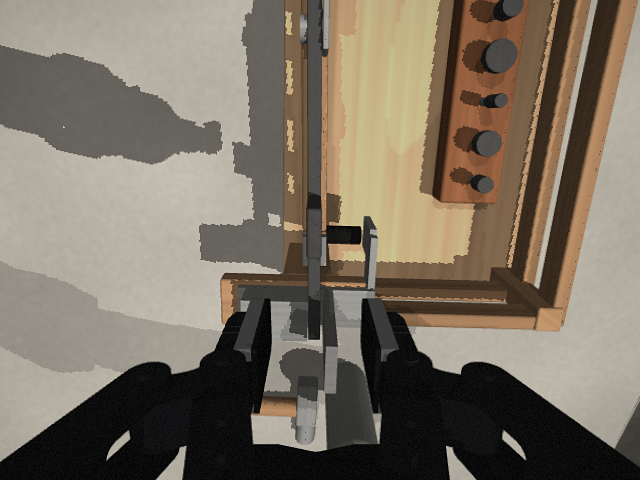

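The pictures show the bar level, with its tail in the slot between the lip and the back plate. The gate is shut, nothing else has moved, and the arm is clear.

Run:
```python
from plant import arm
arm.hand_in(); print(arm.read_time())
```

```text
the job is handed in; nothing more can be done
the job is handed in; nothing more can be done
```

The gate is shut and latched, and I handed the job in at about 35 s. I gripped the lug, lifted the bar to 0.20 rad and swung the gate shut. The buffer showed first, then the back plate. I held the bar on the plate with about 10 N at the lug and lowered it behind the lip. Then I eased off the push, let go and backed away.

**Last checks:** More than a second after release, the scene and side pictures show the bar level and its tail in the slot between lip and plate. The tape, can and hammer that show in them look unmoved, and I never went near the sanding pad. The wrist force was close to zero once clear.

**Force peak:** When the bar met its rest I went slightly too far down. The sideways reading rose briefly to about 13 N, the top of the 9–13 N that is enough but below the 18 N limit, with about 13.5 N downwards on the rest. The force readings drifted by about 1 N, and more in the other directions (up to about 4 N along the gate), so I took them relative to a free-air baseline.

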